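# Pack the notions tins on the cutting table

### The job

Pack the sewing notions: stand the wide thread spool in the square tin, close that tin with its square lid, fully home and square with the tin, and then stand the small button tin in the holder on top of the lid. Stand the slim spool upright in the open round tin (before, between or after the other steps). Do not disturb the scissors, the tall tin, the tape measure or the ruler.

Things in the scene. Friction and masses are not known exactly. Their poses are not given: they have to be found in the camera images.
- square_tin: Open square grey tin, loose, outside 110 x 110 mm, 48 mm high, walls and floor 3 mm (inside 104 x 104, 45 deep). Origin: centre of its underside; z up, x and y parallel to its sides. The open fingers do not fit inside at full width: release by opening only a little there.
- round_tin: Open round steel tin, loose, outside diameter 106 mm, 32 mm high, wall and floor 3 mm (inside diameter 100). Origin: centre of its underside, z up. It gets no lid.
- lid: Square grey lid, loose, lying plug down. Upwards from its origin (centre of underside): round plug 90 mm across, 6 high (7 mm play in the tin's mouth); plate 116 x 116, z 6 to 10; in its middle a square open holder, outside 56 x 56, inside 48 x 48, z 10 to 28, floor at z 10. Grip the holder's outside. x, y parallel to its sides. Closed: origin 42 mm above the square tin's; any quarter turn fits.
- wide_spool: Wide thread spool standing on end, black thread with off-white end discs: diameter 38 mm, 36 mm high, about 60 g. Origin: centre of its underside, z up.
- slim_spool: Slim thread spool standing on end, black thread with off-white end discs: diameter 26 mm, 50 mm high, about 40 g. Origin: centre of its underside, z up.
- button_tin: Small closed round dark steel tin, diameter 32 mm, 32 mm high, about 50 g. Origin: centre of its underside, z up.
- scissors: Bystander: scissors with orange handles lying flat, 200 mm long, 90 wide, 12 high. Origin: at the pivot, on the table; x towards the points.
- tall_tin: Bystander: tall closed grey-blue tin, 76 x 76 mm, 110 mm high. Origin: centre of its underside.
- tape_measure: Bystander: black tape-measure case, 50 x 50 mm, 22 mm high. Origin: centre of its underside.
- ruler: Bystander: flat aluminium ruler, 460 mm long (its y), 35 wide, 3 thick. Origin: centre of its underside.
Not all that is in view belongs to the job. What is shaped like the wide_spool but yellow is not meant.

How it is judged (in metres and radians):
On the way, in this order (a step that is already met when the one before it is completed fails the run):
1. the wide spool stands in the square tin, let go (z of wide_spool in the frame of square_tin below 0.01 m and horizontal distance between wide_spool and square_tin below 0.048 m and angle between wide_spool's own z axis and vertical below 0.15 rad and linear speed of wide_spool below 0.02 m/s and contact force between the fingers and wide_spool below 0.1 N), for 0.2 s.
2. the lid is seated on the square tin, let go (z of wide_spool in the frame of square_tin below 0.01 m and horizontal distance between wide_spool and square_tin below 0.048 m and angle between wide_spool's own z axis and vertical below 0.15 rad and z of lid in the frame of square_tin between 0.037 and 0.046 m and horizontal distance between lid and square_tin below 0.012 m and angle between lid's own z axis and vertical below 0.05 rad and (angle between the x axis of lid and the x axis of square_tin, either way round below 0.2 rad or angle between the x axis of lid and the y axis of square_tin, either way round below 0.2 rad) and linear speed of lid below 0.02 m/s and contact force between the fingers and lid below 0.1 N), for 0.2 s.
3. the button tin stands in the holder on the lid, let go (z of wide_spool in the frame of square_tin below 0.01 m and horizontal distance between wide_spool and square_tin below 0.048 m and angle between wide_spool's own z axis and vertical below 0.15 rad and z of lid in the frame of square_tin between 0.037 and 0.046 m and horizontal distance between lid and square_tin below 0.012 m and angle between lid's own z axis and vertical below 0.05 rad and (angle between the x axis of lid and the x axis of square_tin, either way round below 0.2 rad or angle between the x axis of lid and the y axis of square_tin, either way round below 0.2 rad) and z of button_tin in the frame of lid between 0.006 and 0.014 m and horizontal distance between button_tin and lid below 0.014 m and angle between button_tin's own z axis and vertical below 0.1 rad and linear speed of button_tin below 0.02 m/s and contact force between the fingers and button_tin below 0.1 N), for 0.2 s.
At the end, for the whole second after the job is handed in: Wide spool upright on the square tin's floor; lid home on it (12 mm, level 0.05 rad, sides parallel within 0.2 rad, any quarter turn); button tin upright on the floor of the lid's holder (14 mm); slim spool upright on the round tin's floor (0.15 rad); tins flat on the table, all at rest (z of wide_spool in the frame of square_tin below 0.01 m and horizontal distance between wide_spool and square_tin below 0.048 m and angle between each of wide_spool, slim_spool's own z axis and vertical below 0.15 rad and z of lid in the frame of square_tin between 0.037 and 0.046 m and horizontal distance between lid and square_tin below 0.012 m and angle between each of lid, square_tin, round_tin's own z axis and vertical below 0.05 rad and (angle between the x axis of lid and the x axis of square_tin, either way round below 0.2 rad or angle between the x axis of lid and the y axis of square_tin, either way round below 0.2 rad) and z of button_tin in the frame of lid between 0.006 and 0.014 m and horizontal distance between button_tin and lid below 0.014 m and angle between button_tin's own z axis and vertical below 0.1 rad and z of slim_spool in the frame of round_tin below 0.01 m and horizontal distance between slim_spool and round_tin below 0.045 m and height (world z) of each of square_tin, round_tin below 0.006 m and linear speed of each of square_tin, round_tin, lid, wide_spool, slim_spool, button_tin below 0.02 m/s); the robot touches nothing.
It fails at once if a bystander (scissors, tall tin, tape measure, ruler) is moved by more than 20 mm (distance of any of scissors, tall_tin, tape_measure, ruler from where it was at the start of the episode above 0.02 m).
It also fails if it takes over 102 s, if anything falls off the work surface, if the arm or the gripper's body presses on something with over 40 N, if the wrist force passes 120 N, or if a joint passes its speed limit or range.

### The arm

A 6-joint arm with a two-finger parallel gripper is mounted at the origin on the work surface. World frame = base frame: x ahead of the robot, y to its left, z up, the work surface at z = 0. Lengths are in m, angles in degrees, forces in N, time in s.
With the tool pointing down it reaches from about 0.4 to 0.825 m from the base axis. Payload 7 kg.
Tool frame: the origin (TCP) lies at the very end of the fingers, on their centre line; the grasp point (between the pads) lies hold_point_z behind it (hold_point_z is the distance from the TCP to the grasp point, in m); z points along the fingers, y is the line along which they close (so a half turn about z gives the same grasp; the last joint's range is limited). The gripper opens to 88 mm and grips with 3 to 60 N. Pads are 19 mm wide; open, the fingers measure 130 mm over their backs; the gripper's body (78 mm by 193 mm) begins 47 mm behind the grasp point.
Start: joints at [-47.378, 20.546, 0.682, 0, -70.136, -16.507], TCP at [0.297, -0.606, 0.227] pointing down, gripper open.
Joint ranges: [-176.03, 176.03], [-82.01, 121.73], [-58.28, 71.71], [-173.87, 95.51], [-174.79, -0.11], [-173.66, 173.66]. Speed limits (degrees/s): [136.94, 136.94, 172.46, 180, 180, 180].

### API

Orientations are given as [roll, pitch, yaw] about the fixed x, y, z axes, in that order (R = Rz(yaw) Ry(pitch) Rx(roll)).
In Python, from plant import get_obs, snapshot, close_job, hold_point_z gives the robot as it stands.
- The arm moves only by the tool play_rows, never from a script. Its argument "commands" is a list that holds one entry, the list of rows, each a list of 7 numbers: the shift along the tool's x, y, z in cm, then the turn, a rotation vector about the tool's x, y, z in degrees, then the opening, from 0 (shut) to 1 (fully open). In form: [[[x, y, z, ax, ay, az, fingers], ...]]. A call has 1 to 20 rows; each row is the pose to reach, as a shift and turn from the pose commanded when the call began, along the tool's axes at that moment; what a row does not reach only later rows make up. A row lasts 1/12 s, in which the tool goes at most 41.7 mm and 7.16 degrees, less where a joint would pass 70% of its speed; a pose out of reach is approached as far as the arm can. A call with a gripper value outside its range is refused whole. The fingers move at their own pace and stop on an object; the grip force is fixed at half the most. Time passes only in rows, so rows that repeat a pose let the fingers close. It gives the time, the measured TCP pose, the force, the opening and the grip force at its end, in the units of the state.
- get_obs(): the state, without advancing time (a new reading comes with each control period).
- snapshot(name): name is "side" or "top" or "wrist"; returns a dict with "frame" (420x560x3 uint8, red, green, blue), "camera_matrix" (3x3 intrinsics, pixels), "dist" ([k1, k2, p1, p2, k3] as OpenCV has them; the pictures are not rectified), "origin" and "attitude" of the camera in the world. Camera axes: x right, y down, z forward; pixel columns grow to the right and rows downward; lengths in m; the calibration is good to about 2 mm. A picture is of the moment at which its call begins. There is no depth.
- close_job(): hands the job in; it is judged then, once.
The state is a dict: "clock": time; "joint_pos": joint angles; "qvel": joint speeds; "tau": joint torques, N m; "tool_pos": TCP position; "orientation": TCP orientation; "force": force on the tool from outside, world axes, zero at the start; "moment": the same for the moment, N m; "opening": finger opening in m; "gripper_force": force on a finger pad.
Only numpy, scipy, OpenCV 4.12 (cv2) and the standard library are available. Lean on these libraries where they do the work, as an engineer would, in place of code of your own. Each camera call takes 0.05 s, during which the arm holds its last target. There are 200 camera calls.

## Working session

There is one attempt and no reset: what is moved stays moved. The work goes in short steps, Python scripts to look and compute and a tool call to move; the robot and the scene stay as the last step left them, time stands still between calls to the robot, and variables do not carry over. Pictures are saved under pics/ and viewed, at most 14 in all, crops included, and the job is handed in when it is done.

Besides the shell and the picture viewer there is one more tool, called after ">>>" as a command line: name --argument value ..., lists and objects as JSON in quotes. play_rows: Moves the arm, as the interface text tells. Its arguments: {"type":"object","properties":{"commands":{"type":"array","items":{"type":"array","items":{"type":"array","items":{"type":"number"}}}}},"required":["commands"]}

```bash
mkdir -p pics; ls; python3 - <<'E'
from plant import *
import cv2,pickle
import numpy as np
print(get_obs(),hold_point_z)
for n in ("top","side"):
    s=snapshot(n); pickle.dump(s,open(f"pics/{n}0.pkl","wb"))
    cv2.imwrite(f"pics/{n}0.png",cv2.resize(s["frame"][:,:,::-1],(800,600),interpolation=cv2.INTER_CUBIC))
    print(n,{k:np.round(v,4).tolist() for k,v in s.items() if k!="frame"})
E
```

```text
pics
{'clock': 0.0, 'joint_pos': array([-4.73765191e+01,  2.05899245e+01,  6.32252322e-01, -2.04374510e-02,
       -7.01377497e+01, -1.65062656e+01]), 'qvel': array([ 0.07604636, -0.05689094,  0.04103614, -0.15371609, -0.03952674,
        0.02914791]), 'tau': array([-2.06936024e-04, -5.82725823e+01,  2.93055815e+01,  6.99714750e+00,
        6.93383030e-03, -1.37544289e-04]), 'tool_pos': array([ 0.29687658, -0.60563254,  0.22562721]), 'orientation': array([ 1.79903052e+02, -8.69317501e-03, -1.53889737e+02]), 'force': array([-0.41949514,  0.24379664,  0.83604184]), 'moment': array([-0.04858358, -0.01906277,  0.01164966]), 'gripper_force': 0.0, 'opening': 0.08798411204886515} 0.0188
top {'camera_matrix': [[537.9155, 0.0, 277.128], [0.0, 537.9155, 213.1958], [0.0, 0.0, 1.0]], 'dist': [0.0235, 0.0, 0.0, 0.0, 0.0], 'origin': [0.4172, 0.008, 1.3403], 'attitude': [-170.0124, 0.295, -88.8731]}
side {'camera_matrix': [[514.4019, 0.0, 287.1776], [0.0, 514.4019, 203.7898], [0.0, 0.0, 1.0]], 'dist': [-0.0465, 0.0, 0.0, 0.0, 0.0], 'origin': [0.6004, 0.8923, 1.1322], 'attitude': [-140.3033, -0.2458, -176.6758]}
```

View pics/top0.png

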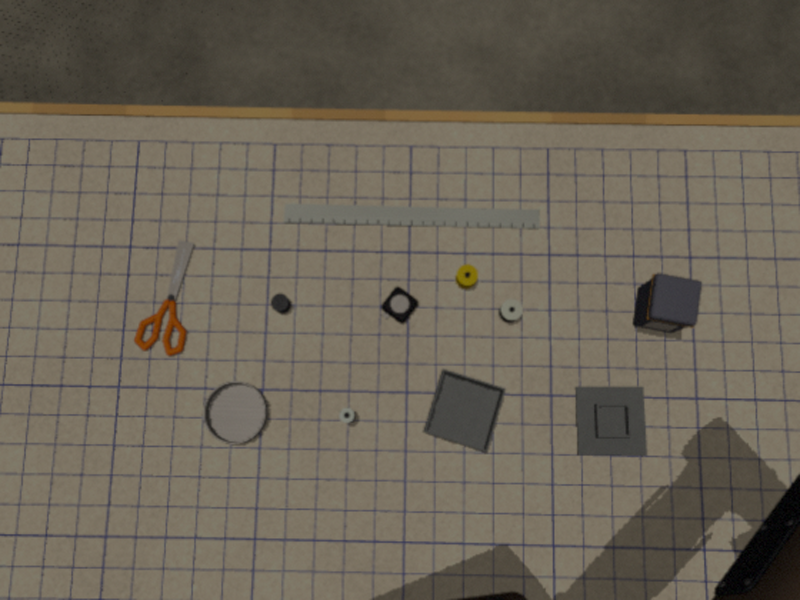

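View pics/side0.png

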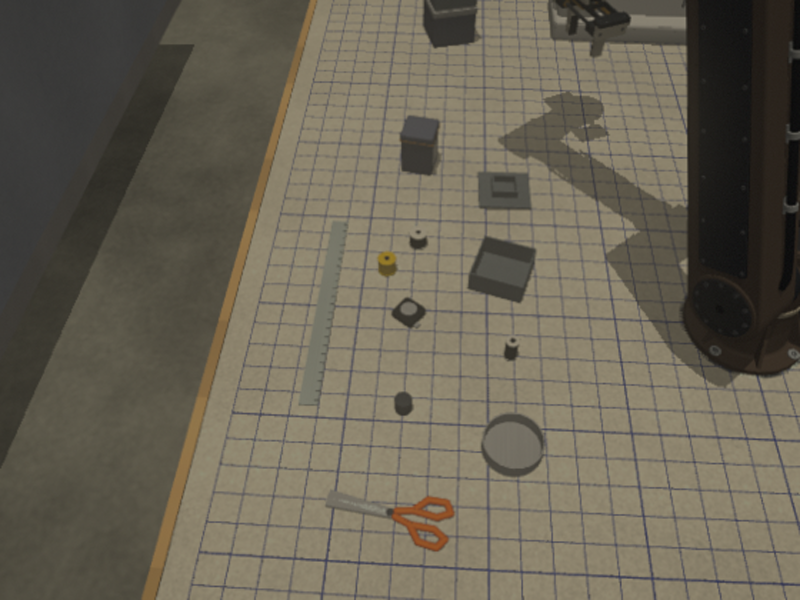

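Top view (800x600 px): the wide spool is the white disc at (511,311). It could be confused with the yellow spool at (467,275), the slim spool at (347,415) or the tape measure with its pale disc at (400,305). The button tin is at (281,303), the round tin at (237,412), the square tin at (465,410) and the lid at (610,421). The side view agrees: wide spool at (418,238), yellow at (387,262).

```bash
cat > h.py <<'E'
import numpy as np, cv2, pickle
from scipy.spatial.transform import Rotation as R
def cast(s,px,z):
    """pixels (N,2) -> world points on plane z"""
    p=cv2.undistortPoints(np.float64(px).reshape(-1,1,2),s["camera_matrix"],s["dist"]).reshape(-1,2)
    d=R.from_euler("xyz",s["attitude"],degrees=True).apply(np.c_[p,np.ones(len(p))])
    o=np.array(s["origin"]); return o+d*((z-o[2])/d[:,2])[:,None]
def blob(mask,px,rad=60):
    """contour (largest near px) in a mask"""
    c,_=cv2.findContours(mask.astype(np.uint8),cv2.RETR_EXTERNAL,cv2.CHAIN_APPROX_NONE)
    c=[k for k in c if np.hypot(*(np.array(cv2.minEnclosingCircle(k)[0])-px))<rad]
    return max(c,key=cv2.contourArea)
def move(o,p,yaw=None):
    """tool-frame shift (cm) and z turn (deg) from the observed pose to p, tool yaw (mod 180)"""
    Rt=R.from_euler("xyz",o["orientation"],degrees=True)
    sh=Rt.inv().apply(np.array(p)-o["tool_pos"])*100
    tz=None
    if yaw is not None: tz=-((yaw-o["orientation"][2]+90)%180-90)
    return np.round(sh,2),tz
E
python3 - <<'E'
from h import *
out=[]
for n,pts in (("top",dict(wide=(511,311),slim=(347,415),but=(281,303),rt=(237,412),sq=(465,410),lid=(610,421),yel=(467,275),bg=(330,340))),("side",dict(wide=(418,236),slim=(511,342),but=(403,398),rt=(513,445),sq=(503,268),lid=(504,190)))):
    s=pickle.load(open(f"pics/{n}0.pkl","rb"));f=s["frame"];f3=cv2.medianBlur(f,3)
    hsv=cv2.cvtColor(f,cv2.COLOR_RGB2HSV)
    for k,p in pts.items():
        x,y=[int(v*.7) for v in p]; print(n,k,f3[y,x],hsv[y,x])
s=pickle.load(open("pics/top0.pkl","rb"));hsv=cv2.cvtColor(s["frame"],cv2.COLOR_RGB2HSV).astype(int);f=s["frame"].astype(int)
# warmth: background r-b large
w=f[:,:,0]-f[:,:,2]
m=(w<12).astype(np.uint8)*255
a=s["frame"][180:330,130:470,::-1]
b=cv2.cvtColor(m[180:330,130:470],cv2.COLOR_GRAY2BGR)
cv2.imwrite("pics/c1.png",cv2.resize(np.vstack([a,b]),None,fx=2,fy=2,interpolation=cv2.INTER_NEAREST))
E
```

```text
top wide [87 86 75] [30 34 53]
top slim [51 50 47] [165  17  30]
top but [43 42 41] [120   6  41]
top rt [119 113 105] [ 18  32 118]
top sq [73 72 69] [30 14 72]
top lid [68 68 65] [23 15 69]
top yel [49 43 16] [ 22 127  36]
top bg [126 118 100] [ 21  49 126]
side wide [143 134 114] [ 22  51 146]
side slim [131 123 105] [ 22  48 117]
side but [67 64 58] [23 34 67]
side rt [117 112 100] [ 20  39 118]
side sq [84 83 76] [26 24 84]
side lid [81 80 73] [26 25 81]
```

View pics/c1.png

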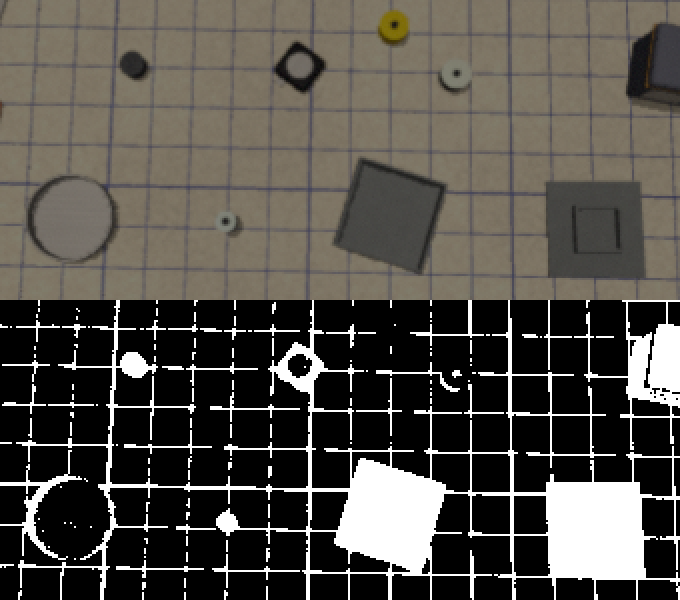

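The crop (2x, offset 130,180) confirms the choice: the white wide spool is at (456,75), distinct from the yellow one at (394,27). The square tin, the lid and the button tin also come out as clean masks.

```bash
python3 - <<'E'
from h import *
s=pickle.load(open("pics/top0.pkl","rb"));f=s["frame"].astype(int)
w=f[:,:,0]-f[:,:,2]
m=cv2.morphologyEx((w<13).astype(np.uint8),cv2.MORPH_OPEN,np.ones((6,6)))
for n,p,z in (("sq",(325,287),.048),("lid",(427,295),.01)):
    c=blob(m,p,30); q=cast(s,c.reshape(-1,2)+0.0,z)[:,:2]
    r=cv2.minAreaRect((q*1000).astype(np.float32)); print(n,np.round(r[0],1),np.round(r[1],1),round(r[2],1))
# spool tops and button: bright/greenish
g=(f[:,:,0]-f[:,:,1])
for n,p,z,D in (("wide",(358,217.5),.036,38),("slim",(243,291),.05,26)):
    mm=((g<=4)&(f[:,:,1]>85)).astype(np.uint8)
    c=blob(mm,p,8); (x,y),rr=cv2.minEnclosingCircle(c); e=cast(s,[[x,y],[x+rr,y],p],z)
    print(n,x,y,rr,np.round(e*1000,1)[:,:2].tolist(),D)
mm=cv2.morphologyEx(((f.sum(2)<230)).astype(np.uint8),cv2.MORPH_OPEN,np.ones((3,3)))
c=blob(mm,(196.5,212),8); r=cv2.minAreaRect(c);print("but",r,np.round(cast(s,[r[0],(196,211)],.032)*1000,1))
c=blob(cv2.morphologyEx((w<14).astype(np.uint8),cv2.MORPH_OPEN,np.ones((2,2))),(166,289),15) if 0 else None
# round tin: outline from crop u 27..116, v 175..263
e=cast(s,[[130+71.5/2,180+219/2],[130+27/2,289],[130+116/2,289],[165,180+175/2],[165,180+263/2]],.032);print("rt",np.round(e*1000,1)[:,:2].tolist())
s=pickle.load(open("pics/side0.pkl","rb"))
for n,p,z in (("wide",(418,232),.036),("slim",(512,340),.05),("but",(403.5,395),.032)): print("side",n,np.round(cast(s,[np.array(p)*.7],z)*1000,1)[0,:2])
E
```

```text
sq [ 463.9 -100.7] [117.  115.3] 73.4
lid [ 453.9 -352.2] [115.5 116.2] 1.2
wide 358.1000061035156 216.5 8.237812995910645 [[642.2, -179.8], [642.6, -200.0], [639.7, -179.6]] 38
slim 242.5 290.5 5.700977325439453 [[456.3, 97.6], [456.6, 84.1], [455.2, 96.4]] 26
but ((196.75003051757812, 212.75003051757812), (14.849241256713867, 11.31370735168457), 45.0) [[644.8 217.8  32. ]
 [649.1 219.9  32. ]]
rt [[455.8, 283.8], [456.0, 337.4], [458.0, 230.3], [508.5, 288.6], [403.8, 282.6]]
side wide [ 641.7 -176.9]
side slim [456.6  99. ]
side but [646.8 215.9]
```

```bash
python3 - <<'E'
from h import *
from plant import *
print(move(get_obs(),(.642,-.1785,.17)))
E
```

```text
(array([-49.79,  23.17,   5.6 ]), None)
```

>>> play_rows --commands '[[[-4,2,0.5,0,0,0,0.7],[-8,4,1,0,0,0,0.7],[-12,5.5,1.5,0,0,0,0.7],[-16,7.5,2,0,0,0,0.7],[-20,9.3,2.5,0,0,0,0.7],[-24,11,3,0,0,0,0.7],[-28,13,3.5,0,0,0,0.7],[-32,15,4,0,0,0,0.7],[-36,16.8,4.3,0,0,0,0.7],[-40,18.6,4.6,0,0,0,0.7],[-44,20.5,5,0,0,0,0.7],[-47,21.9,5.3,0,0,0,0.7],[-49,22.8,5.5,0,0,0,0.7],[-49.8,23.2,5.6,0,0,0,0.7],[-49.8,23.2,5.6,0,0,0,0.7],[-49.8,23.2,5.6,0,0,0,0.7],[-49.8,23.2,5.6,0,0,0,0.7]]]'

```text
clock: 1.52
tool_pos: [0.6416, -0.1789, 0.1703]
orientation: [180.0, -0.0, -153.9]
force: [-0.6, 1.0, -0.4]
opening: 0.0611
gripper_force: 0.0
```

```bash
python3 - <<'E'
from h import *
from plant import *
o=get_obs();print(o["tool_pos"],o["orientation"],o["clock"],o["joint_pos"])
s=snapshot("wrist"); pickle.dump(s,open("pics/w1.pkl","wb"));cv2.imwrite("pics/w1.png",s["frame"][:,:,::-1])
print({k:np.round(v,4).tolist() for k,v in s.items() if k!="frame"})
E
```

```text
[ 0.64157292 -0.17894443  0.17029486] [ 1.79981189e+02 -4.19629703e-02 -1.53894991e+02] 1.5167 [ 1.15175733e+00  2.18801732e+01 -4.87878212e+00  7.26044021e-04
 -6.32870263e+01 -6.50470814e+01]
{'camera_matrix': [[354.3226, 0.0, 274.8542], [0.0, 354.3226, 205.0961], [0.0, 0.0, 1.0]], 'dist': [-0.0204, 0.0, 0.0, 0.0, 0.0], 'origin': [0.5778, -0.209, 0.3287], 'attitude': [164.8563, -0.0751, 116.1064]}
```

View pics/w1.png

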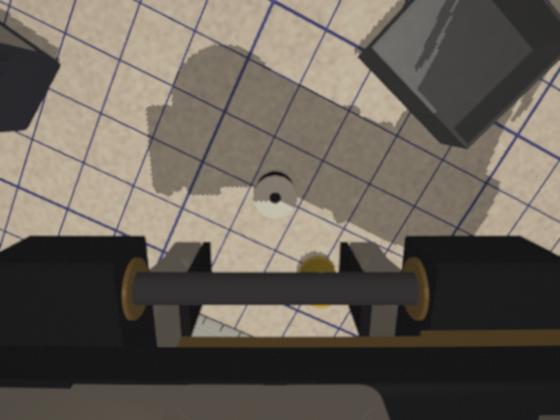

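The wrist view shows the wide spool's hole at (274.5,197), with the yellow spool at (317,278) beyond the fingers' line.

```bash
python3 - <<'E'
from h import *
from plant import *
s=pickle.load(open("pics/w1.pkl","rb"))
print(cast(s,[[274.5,197.5],[317,270]],.036))
o=get_obs()
p=cast(s,[[274.5,197.5]],.036)[0]; print(move(o,(p[0],p[1],.008)), move(o,(.642,-.1785,.008)))
E
```

```text
[[ 0.64294286 -0.17704139  0.036     ]
 [ 0.68655383 -0.11301778  0.036     ]]
(array([-0.24,  0.14, 16.25]), None) (array([-0.09,  0.05, 16.25]), None)
```

>>> play_rows --commands '[[[-0.1,0.1,3,0,0,0,0.7],[-0.2,0.1,6.5,0,0,0,0.7],[-0.2,0.1,10,0,0,0,0.7],[-0.2,0.1,13,0,0,0,0.7],[-0.2,0.1,15,0,0,0,0.7],[-0.2,0.1,16.2,0,0,0,0.7],[-0.2,0.1,16.2,0,0,0,0.7],[-0.2,0.1,16.2,0,0,0,0.1],[-0.2,0.1,16.2,0,0,0,0.1],[-0.2,0.1,16.2,0,0,0,0.1],[-0.2,0.1,16.2,0,0,0,0.1],[-0.2,0.1,16.2,0,0,0,0.1],[-0.2,0.1,16.2,0,0,0,0.1]]]'

```text
clock: 2.65
tool_pos: [0.6444, -0.1768, 0.0101]
orientation: [-179.9, 0.1, -153.9]
force: [-0.5, 1.2, 7.1]
opening: 0.0376
gripper_force: 30.0
```

>>> play_rows --commands '[[[0,0,-2,0,0,0,0.1],[0,0,-5,0,0,0,0.1],[0,0,-8,0,0,0,0.1],[2,2.3,-9.5,0,0,0,0.1],[4,4.6,-10,0,0,0,0.1],[6,6.9,-10,0,0,0,0.1],[8,9.2,-10,0,0,0,0.1],[10,11.5,-10,0,0,0,0.1],[12,13.8,-10,0,0,0,0.1],[12.8,14.8,-10,0,0,0,0.1],[12.8,14.8,-10,0,0,0,0.1],[12.8,14.8,-10,0,0,0,0.1],[12.8,14.8,-10,0,0,0,0.1]]]'

```text
clock: 3.73
tool_pos: [0.4644, -0.1001, 0.1091]
orientation: [-180.0, 0.1, -153.9]
force: [-0.0, 0.3, -0.5]
opening: 0.0373
gripper_force: 30.0
```

```bash
python3 - <<'E'
from h import *
from plant import *
o=get_obs();print(o["tool_pos"],o["orientation"],o["force"],o["opening"],o["gripper_force"])
print(move(o,(.464,-.1005,.0145)))
s=snapshot("wrist"); cv2.imwrite("pics/w2.png",s["frame"][:,:,::-1]);pickle.dump(s,open("pics/w2.pkl","wb"))
E
```

```text
[ 0.46439556 -0.10013636  0.10907902] [-1.79968465e+02  7.58468131e-02 -1.53854708e+02] [-0.03177     0.32121761 -0.49441053] 0.03730928943759402 29.99964326620102
(array([ 0.06, -0.01,  9.46]), None)
```

View pics/w2.png

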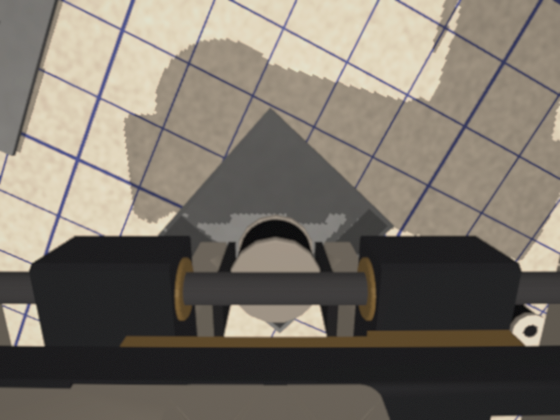

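The wrist view shows the spool held centrally over the tin, whose near corner is at (270,108) and far corner at (279,330); the fingers lie along the diagonal.

>>> play_rows --commands '[[[0,0,3,0,0,0,0.1],[0,0,6,0,0,0,0.1],[0,0,8,0,0,0,0.1],[0,0,9,0,0,0,0.1],[0,0,9.5,0,0,0,0.1],[0,0,9.5,0,0,0,0.1],[0,0,9.5,0,0,0,0.54],[0,0,9.5,0,0,0,0.54],[0,0,9.5,0,0,0,0.54],[0,0,9.5,0,0,0,0.54],[0,0,9.5,0,0,0,0.54],[0,0,7,0,0,0,0.54],[0,0,4,0,0,0,0.54],[0,0,1,0,0,0,0.54],[0,0,-2,0,0,0,0.54],[0,0,-4,0,0,0,0.54],[0,0,-4,0,0,0,0.54]]]'

```text
clock: 5.2
tool_pos: [0.4661, -0.1001, 0.1533]
orientation: [-179.8, 0.4, -153.8]
force: [0.3, -0.3, -1.1]
opening: 0.0471
gripper_force: 0.0
```

```bash
python3 - <<'E'
from h import *
from plant import *
o=get_obs();print(o["tool_pos"],o["orientation"],o["force"],o["opening"],o["clock"])
for y in (-176.5,-179,-90): print(move(o,(.454,-.352,.17),y))
E
```

```text
[ 0.46611329 -0.1001236   0.15331276] [-179.82034959    0.42930582 -153.83659995] [ 0.29589856 -0.33530662 -1.06132838] 0.047130107310685856 5.2
(array([ 12.18, -22.08,  -1.69]), np.float64(22.663400045894917))
(array([ 12.18, -22.08,  -1.69]), np.float64(25.163400045894917))
(array([ 12.18, -22.08,  -1.69]), np.float64(-63.83659995410508))
```

>>> play_rows --commands '[[[1.5,-3,-0.3,0,0,4,0.8],[3.3,-6,-0.7,0,0,9,0.9],[5,-9,-1,0,0,14,1],[6.6,-12,-1.3,0,0,19,1],[8.3,-15,-1.5,0,0,23,1],[10,-18,-1.7,0,0,25,1],[11.3,-20.5,-1.7,0,0,25,1],[12.2,-22.1,-1.7,0,0,25,1],[12.2,-22.1,-1.7,0,0,25,1],[12.2,-22.1,-1.7,0,0,25,1],[12.2,-22.1,-1.7,0,0,25,1]]]'

```text
clock: 6.12
tool_pos: [0.4508, -0.3521, 0.1651]
orientation: [180.0, -0.0, -178.9]
force: [-0.3, 0.3, -0.1]
opening: 0.0877
gripper_force: 0.0
```

```bash
python3 - <<'E'
from h import *
from plant import *
o=get_obs();print(o["tool_pos"],o["orientation"],o["opening"],o["clock"])
s=snapshot("wrist"); t=snapshot("top")
pickle.dump(s,open("pics/w3.pkl","wb"));pickle.dump(t,open("pics/t3.pkl","wb"))
b=cv2.resize(t["frame"][220:340,250:410],(560,420),interpolation=cv2.INTER_CUBIC)
cv2.imwrite("pics/w3.png",cv2.resize(np.vstack([s["frame"],b]),None,fx=.7,fy=.7)[:,:,::-1])
f=t["frame"].astype(int);w=f[:,:,0]-f[:,:,2]
m=cv2.morphologyEx((w<13).astype(np.uint8),cv2.MORPH_OPEN,np.ones((6,6)))
c=blob(m,(325,287),30); q=cast(t,c.reshape(-1,2)+0.0,.048)[:,:2]
r=cv2.minAreaRect((q*1000).astype(np.float32)); print(r)
E
```

```text
[ 0.45076892 -0.35208407  0.16513146] [ 1.79973637e+02 -3.09145722e-02 -1.78919082e+02] 0.08769045055363908 6.1167
((458.66497802734375, -109.8705825805664), (135.5093231201172, 119.69290161132812), 74.1337661743164)
```

View pics/w3.png

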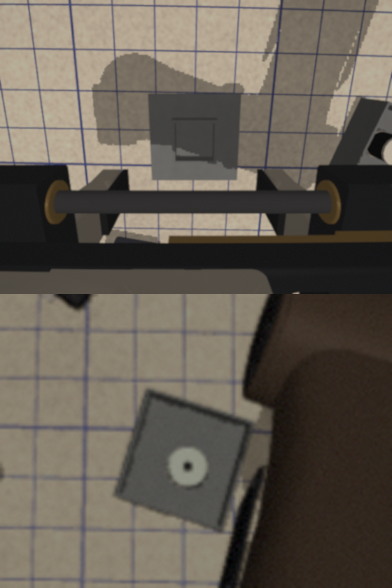

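The wrist view shows the lid plate with corners (150,94), (241,94), (238,180), (151,180) in the composite, and the holder at its middle. The top crop shows the wide spool standing in the tin, with tin corners at (148,390), (252,424), (222,531), (115,495).

```bash
python3 - <<'E'
from h import *
from plant import *
s=pickle.load(open("pics/w3.pkl","rb"));t=pickle.load(open("pics/t3.pkl","rb"))
def rect(s,px,z):
    q=cast(s,px,z)[:,:2]*1000; e=np.roll(q,-1,0)-q
    print(np.round(q.mean(0),1),np.round(np.hypot(*e.T)),np.round(np.degrees(np.arctan2(e[:,1],e[:,0])),1)); return q.mean(0)
rect(s,np.array([(175,118),(215,118),(215,159),(176,160)])/.7,.028)
rect(s,np.array([(149,94),(241,94),(238,180),(151,180)])/.7,.010)
c=np.array([(148,390),(252,424),(222,531),(115,495)])
rect(t,np.c_[250+c[:,0]/2.45,220+(c[:,1]-294)/2.45],.048)
o=get_obs(); print(move(o,(.454,-.3525,.0135)))
E
```

```text
[ 454.2 -347.3] [48. 52. 49. 53.] [  91.1    2.4  -87.4 -178.6]
[ 458.4 -347.6] [114. 115. 119. 115.] [ 91.1   2.  -89.  179.8]
[467.1 -98.7] [106. 107. 108. 107.] [-107.   164.1   72.8  -16.9]
(array([-0.28, -0.1 , 15.2 ]), None)
```

>>> play_rows --commands '[[[-0.4,0.25,3,0,0,0,1],[-0.4,0.25,6.5,0,0,0,1],[-0.4,0.25,10,0,0,0,1],[-0.4,0.25,13,0,0,0,1],[-0.4,0.25,14.5,0,0,0,1],[-0.4,0.25,15.2,0,0,0,1],[-0.4,0.25,15.2,0,0,0,1],[-0.4,0.25,15.2,0,0,0,0.3],[-0.4,0.25,15.2,0,0,0,0.3],[-0.4,0.25,15.2,0,0,0,0.3],[-0.4,0.25,15.2,0,0,0,0.3],[-0.4,0.25,15.2,0,0,0,0.3],[-0.4,0.25,15.2,0,0,0,0.3],[-0.4,0.25,15.2,0,0,0,0.3]]]'

```text
clock: 7.38
tool_pos: [0.4554, -0.3499, 0.0143]
orientation: [-180.0, 0.1, -178.9]
force: [-1.1, 2.2, 5.6]
opening: 0.056
gripper_force: 30.0
```

```bash
python3 - <<'E'
from h import *
from plant import *
o=get_obs();print(o["tool_pos"],o["orientation"],o["opening"],o["force"])
s=pickle.load(open("pics/w2.pkl","rb"))
q=cast(s,[(270,108),(392,226),(279,330)],.048); print(q,(q[0]+q[2])/2)
for p in ((.4655,-.0995,.13),): print(move(o,p,-16.6))
E
```

```text
[ 0.45543142 -0.34992529  0.01425515] [-1.79977301e+02  5.04737407e-02 -1.78881337e+02] 0.05595468400015354 [-1.05493634  2.19567128  5.63510699]
[[ 0.40132068 -0.13297443  0.048     ]
 [ 0.4330445  -0.02881703  0.048     ]
 [ 0.5355564  -0.06055537  0.048     ]] [ 0.46843854 -0.0967649   0.048     ]
(array([ -1.51,  25.01, -11.58]), np.float64(17.718662913325318))
```

>>> play_rows --commands '[[[0,0,-1.5,0,0,0,0.3],[0,0,-4,0,0,0,0.3],[0,0,-7,0,0,0,0.3],[-0.1,2,-9,0,0,2,0.3],[-0.3,5,-10,0,0,4,0.3],[-0.5,8,-10,0,0,6,0.3],[-0.7,11,-10,0,0,9,0.3],[-0.9,14,-10,0,0,12,0.3],[-1.2,17,-10,0,0,15,0.3],[-1.4,20,-10,0,0,17,0.3],[-1.6,23,-10,0,0,17.9,0.3],[-1.6,25.1,-10,0,0,17.9,0.3],[-1.6,25.1,-10,0,0,17.9,0.3],[-1.6,25.1,-10,0,0,17.9,0.3],[-1.6,25.1,-10,0,0,17.9,0.3]]]'

```text
clock: 8.63
tool_pos: [0.466, -0.0986, 0.1135]
orientation: [-180.0, -0.0, 163.3]
force: [0.7, -1.0, -1.6]
opening: 0.0555
gripper_force: 30.0
```

```bash
python3 - <<'E'
from h import *
from plant import *
o=get_obs();print(o["tool_pos"],o["orientation"],o["opening"],o["force"])
s=snapshot("wrist"); t=snapshot("side")
pickle.dump(s,open("pics/w4.pkl","wb"));pickle.dump(t,open("pics/s4.pkl","wb"))
b=cv2.resize(t["frame"][120:240,270:430],(560,420),interpolation=cv2.INTER_CUBIC)
cv2.imwrite("pics/w4.png",cv2.resize(np.vstack([s["frame"],b]),None,fx=.7,fy=.7)[:,:,::-1])
E
```

```text
[ 0.4660494  -0.09855729  0.11347439] [-1.79993980e+02 -1.63009293e-02  1.63251272e+02] 0.05545143065080088 [ 0.72753992 -0.96587843 -1.60781981]
```

View pics/w4.png

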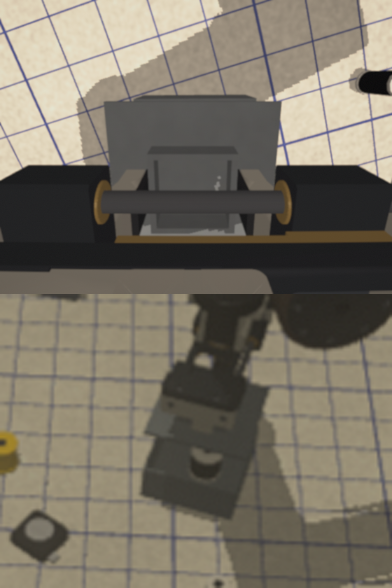

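The wrist half shows the lid (105–279 px) over the tin's rim (about 135–255 px), parallel and centred. The side half shows it level above the tin, with the spool standing inside.

>>> play_rows --commands '[[[-0.1,0,1.5,0,0,0,0.3],[-0.1,0,3,0,0,0,0.3],[-0.1,0,4,0,0,0,0.3],[-0.1,0,4.6,0,0,0,0.3],[-0.1,0,5.1,0,0,0,0.3],[-0.1,0,5.5,0,0,0,0.3],[-0.1,0,5.6,0,0,0,0.3],[-0.1,0,5.6,0,0,0,0.3],[-0.1,0,5.6,0,0,0,0.3]]]'

```text
clock: 9.48
tool_pos: [0.4675, -0.0988, 0.0579]
orientation: [180.0, 0.0, 163.2]
force: [-0.6, 0.6, -0.6]
opening: 0.0558
gripper_force: 30.0
```

>>> play_rows --commands '[[[0,0,0.15,0,0,0,0.3],[0,0,0.15,0,0,0,0.3],[0,0,0.15,0,0,0,1],[0,0,0.15,0,0,0,1],[0,0,0.15,0,0,0,1],[0,0,0.15,0,0,0,1],[0,0,0.15,0,0,0,1],[0,0,-1,0,0,0,1],[0,0,-3.5,0,0,0,1],[0,0,-7,0,0,0,1],[0,0,-11,0,0,0,1],[0,0,-13,0,0,0,1],[0,0,-13,0,0,0,1]]]'

```text
clock: 10.57
tool_pos: [0.47, -0.0988, 0.1928]
orientation: [179.8, 0.5, 163.3]
force: [0.8, -0.2, -0.1]
opening: 0.0876
gripper_force: 0.0
```

```bash
python3 - <<'E'
from h import *
from plant import *
o=get_obs();print(o["tool_pos"],o["orientation"],o["opening"],o["clock"])
s=snapshot("wrist"); t=snapshot("side")
pickle.dump(s,open("pics/w5.pkl","wb"));pickle.dump(t,open("pics/s5.pkl","wb"))
b=cv2.resize(t["frame"][120:240,270:430],(560,420),interpolation=cv2.INTER_CUBIC)
cv2.imwrite("pics/w5.png",cv2.resize(np.vstack([s["frame"],b]),None,fx=.7,fy=.7)[:,:,::-1])
print(move(o,(.456,.0985,.17)),move(o,(.646,.217,.17)))
E
```

```text
[ 0.47000524 -0.09879746  0.19282386] [179.8371057    0.47328913 163.25895627] 0.08764746518041552 10.5667
(array([ 7.04, 18.48,  2.28]), None) (array([-7.74, 35.3 ,  2.45]), None)
```

View pics/w5.png

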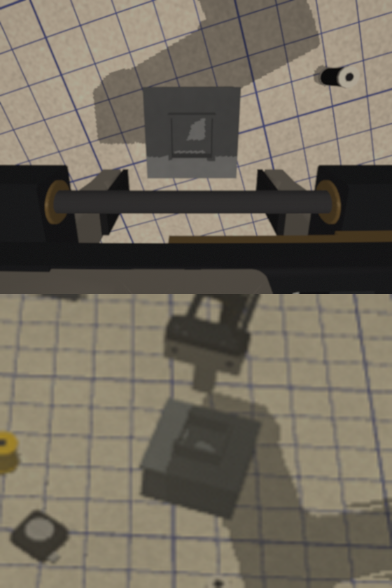

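The lid sits flush on the tin, square and level. The holder is at about (192,134) in the wrist half and the slim spool at (349,76).

>>> play_rows --commands '[[[-0.7,3,0.2,0,0,0,0.7],[-1.5,6.5,0.5,0,0,0,0.7],[-2.2,10,0.8,0,0,0,0.7],[-3,13.5,1,0,0,0,0.7],[-3.8,17,1.2,0,0,0,0.7],[-4.5,20.5,1.4,0,0,0,0.7],[-5.2,24,1.6,0,0,0,0.7],[-6,27.5,1.9,0,0,0,0.7],[-6.8,31,2.1,0,0,0,0.7],[-7.4,34,2.3,0,0,0,0.7],[-7.7,35.3,2.4,0,0,0,0.7],[-7.7,35.3,2.4,0,0,0,0.7],[-7.7,35.3,2.4,0,0,0,0.7],[-7.7,35.3,2.4,0,0,0,0.7]]]'

```text
clock: 11.83
tool_pos: [0.642, 0.216, 0.1624]
orientation: [-179.9, -0.1, 163.2]
force: [0.4, -0.8, 0.0]
opening: 0.0614
gripper_force: 0.0
```

```bash
python3 - <<'E'
from h import *
from plant import *
o=get_obs();print(o["tool_pos"],o["orientation"],o["opening"],o["clock"],o["joint_pos"][5])
s=snapshot("wrist"); pickle.dump(s,open("pics/w6.pkl","wb"))
cv2.imwrite("pics/w6.png",s["frame"][:,:,::-1])
f=s["frame"].astype(int)
m=cv2.morphologyEx(((f.sum(2)<200)&(np.arange(420)[:,None]<232)).astype(np.uint8),cv2.MORPH_OPEN,np.ones((5,5)))
c=blob(m,(275,197),30); print(cv2.boundingRect(c))
E
```

```text
[0.64195161 0.21600312 0.16243767] [-1.79909291e+02 -8.73013124e-02  1.63200005e+02] 0.06143288282639686 11.8333 -141.83301442220682
(268, 178, 36, 40)
```

View pics/w6.png

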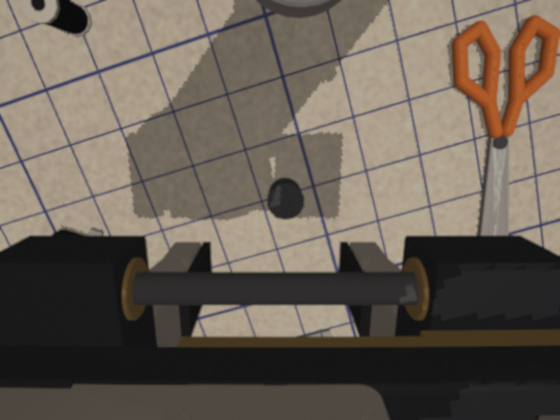

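The wrist view shows the button tin as the dark disc centred near (286,200); the scissors at (500,140) are well clear.

```bash
python3 - <<'E'
from h import *
from plant import *
s=pickle.load(open("pics/w6.pkl","rb"))
p=cast(s,[[286,200],[268.5,200],[303.5,200]],.032);print(p)
o=get_obs();print(move(o,(p[0][0],p[0][1],.009)),move(o,(.646,.2165,.009)))
E
```

```text
[[0.64709171 0.22489456 0.032     ]
 [0.64283866 0.21079765 0.032     ]
 [0.65134472 0.23899286 0.032     ]]
(array([-0.22,  1.03, 15.41]), None) (array([-0.36,  0.19, 15.41]), None)
```

>>> play_rows --commands '[[[-0.2,0.5,3,0,0,0,0.8],[-0.2,0.8,6.5,0,0,0,0.8],[-0.2,0.8,10,0,0,0,0.8],[-0.2,0.8,13,0,0,0,0.8],[-0.2,0.8,14.7,0,0,0,0.8],[-0.2,0.8,15.4,0,0,0,0.8],[-0.2,0.8,15.4,0,0,0,0.8],[-0.2,0.8,15.4,0,0,0,0.1],[-0.2,0.8,15.4,0,0,0,0.1],[-0.2,0.8,15.4,0,0,0,0.1],[-0.2,0.8,15.4,0,0,0,0.1],[-0.2,0.8,15.4,0,0,0,0.1],[-0.2,0.8,15.4,0,0,0,0.1],[-0.2,0.8,15.4,0,0,0,0.1]]]'

```text
clock: 13.05
tool_pos: [0.6472, 0.2241, 0.01]
orientation: [180.0, 0.0, 163.2]
force: [-1.0, -0.3, 3.0]
opening: 0.0314
gripper_force: 30.0
```

The holder is too narrow for the fingers, so I regrip higher: TCP 21 mm above the tin's foot.

>>> play_rows --commands '[[[0,0,0,0,0,0,0.6],[0,0,0,0,0,0,0.6],[0,0,0,0,0,0,0.6],[0,0,-0.6,0,0,0,0.6],[0,0,-1.1,0,0,0,0.6],[0,0,-1.1,0,0,0,0.6],[0,0,-1.1,0,0,0,0.1],[0,0,-1.1,0,0,0,0.1],[0,0,-1.1,0,0,0,0.1],[0,0,-1.1,0,0,0,0.1],[0,0,-1.1,0,0,0,0.1],[0,0,-1.1,0,0,0,0.1]]]'

```text
clock: 14.05
tool_pos: [0.6469, 0.2239, 0.0204]
orientation: [-180.0, -0.0, 163.2]
force: [-0.1, 0.4, -0.3]
opening: 0.0309
gripper_force: 30.0
```

>>> play_rows --commands '[[[0,0,-1.5,0,0,0,0.1],[0,0,-4,0,0,0,0.1],[0,0,-7,0,0,0,0.1],[0.5,-2,-9.5,0,0,0,0.1],[1.1,-5,-11.5,0,0,0,0.1],[1.8,-8.5,-12.5,0,0,0,0.1],[2.6,-12,-12.5,0,0,0,0.1],[3.4,-15.5,-12.5,0,0,0,0.1],[4.1,-19,-12.5,0,0,0,0.1],[4.9,-22.5,-12.5,0,0,0,0.1],[5.6,-26,-12.5,0,0,0,0.1],[6.4,-29.5,-12.5,0,0,0,0.1],[7.1,-33,-12.5,0,0,0,0.1],[7.6,-35.2,-12.5,0,0,0,0.1],[7.8,-36.1,-12.5,0,0,0,0.1],[7.8,-36.1,-12.5,0,0,0,0.1],[7.8,-36.1,-12.5,0,0,0,0.1],[7.8,-36.1,-12.5,0,0,0,0.1]]]'

```text
clock: 15.55
tool_pos: [0.4689, -0.0985, 0.1457]
orientation: [180.0, 0.0, 163.2]
force: [-0.3, -0.8, -0.5]
opening: 0.0311
gripper_force: 30.0
```

```bash
python3 - <<'E'
from h import *
from plant import *
o=get_obs();print(o["tool_pos"],o["orientation"],o["opening"],o["force"])
s=snapshot("wrist"); t=snapshot("side")
b=cv2.resize(t["frame"][120:240,270:430],(560,420),interpolation=cv2.INTER_CUBIC)
cv2.imwrite("pics/w7.png",cv2.resize(np.vstack([s["frame"],b]),None,fx=.7,fy=.7)[:,:,::-1])
# lid position from the earlier wrist picture (holder outer top corners)
w=pickle.load(open("pics/w5.pkl","rb"))
print(cast(w,np.array([(144,87),(240,87),(236,178),(148,178)])/.7,.052).mean(0))
print(move(o,(.468,-.0988,.064)))
E
```

```text
[ 0.46885784 -0.09853943  0.14566317] [1.79989601e+02 2.79372253e-02 1.63232645e+02] 0.031140430575240637 [-0.27053347 -0.80869066 -0.49364148]
[ 0.46995714 -0.09789708  0.052     ]
(array([ 0.08, -0.05,  8.17]), None)
```

View pics/w7.png

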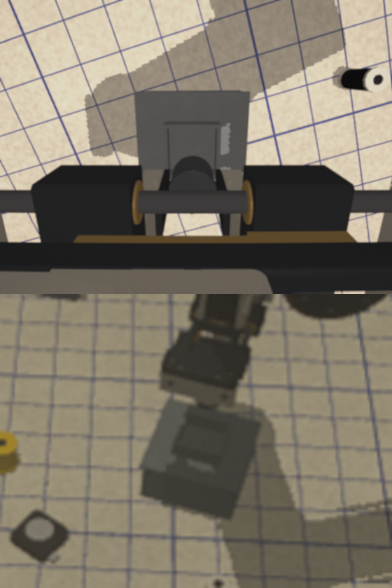

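The wrist half shows the button tin held centrally over the holder (tin at (192,175), holder 166–218 px).

>>> play_rows --commands '[[[0,0,2,0,0,0,0.1],[0,0,4,0,0,0,0.1],[0,0,5.5,0,0,0,0.1],[0,0,6.4,0,0,0,0.1],[0,0,6.9,0,0,0,0.1],[0,0,7.2,0,0,0,0.1],[0,0,7.2,0,0,0,0.1],[0,0,7.2,0,0,0,0.1]]]'

```text
clock: 16.32
tool_pos: [0.4687, -0.0989, 0.0741]
orientation: [180.0, 0.0, 163.2]
force: [-0.3, 0.2, -0.4]
opening: 0.0308
gripper_force: 30.0
```

Release, raise, and hover nearer the slim spool.

>>> play_rows --commands '[[[0,0,0.1,0,0,0,0.6],[0,0,0.1,0,0,0,0.6],[0,0,0.1,0,0,0,0.6],[0,0,0.1,0,0,0,0.6],[0,0,-1,0,0,0,0.6],[0,0,-3,0,0,0,0.6],[0,0,-6,0,0,0,0.6],[0,0,-9,0,0,0,0.6],[0,0,-12,0,0,0,0.6],[0,0,-12,0,0,0,0.6],[0,0,-12,0,0,0,0.6]]]'

```text
clock: 17.23
tool_pos: [0.4692, -0.099, 0.1956]
orientation: [179.9, 0.2, 163.2]
force: [-0.4, 0.9, -0.2]
opening: 0.0526
gripper_force: 0.0
```

```bash
python3 - <<'E'
from h import *
from plant import *
o=get_obs();print(o["tool_pos"],o["orientation"],o["opening"],o["clock"])
s=snapshot("wrist"); t=snapshot("side"); pickle.dump(s,open("pics/w8.pkl","wb"))
b=cv2.resize(t["frame"][120:240,270:430],(560,420),interpolation=cv2.INTER_CUBIC)
cv2.imwrite("pics/w8.png",cv2.resize(np.vstack([s["frame"],b]),None,fx=.7,fy=.7)[:,:,::-1])
print(move(o,(.456,.099,.18)))
E
```

```text
[ 0.46922828 -0.0989584   0.19555638] [179.88154505   0.23451311 163.21504305] 0.05259323209604636 17.2333
(array([ 6.99, 18.57,  1.57]), None)
```

View pics/w8.png

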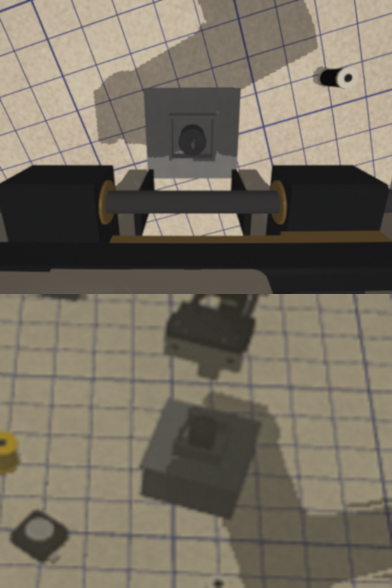

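The button tin stands in the holder (192,138). Next is the slim spool.

>>> play_rows --commands '[[[0.8,2,0,0,0,-5,0.6],[1.6,4,0,0,0,-11,0.6],[2.4,6.3,0.2,0,0,-17,0.6],[3.2,8.6,0.4,0,0,-23,0.6],[4,10.9,0.8,0,0,-29,0.6],[4.8,13,1,0,0,-35,0.6],[5.6,15,1.2,0,0,-41,0.6],[6.4,17,1.5,0,0,-47,0.6],[7,18.6,1.6,0,0,-53,0.6],[7,18.6,1.6,0,0,-58,0.6],[7,18.6,1.6,0,0,-60,0.6],[7,18.6,1.6,0,0,-60,0.6],[7,18.6,1.6,0,0,-60,0.6]]]'

```text
clock: 18.42
tool_pos: [0.4542, 0.0989, 0.1765]
orientation: [180.0, -0.1, -136.9]
force: [-0.4, -0.7, 0.5]
opening: 0.0525
gripper_force: 0.0
```

```bash
python3 - <<'E'
from h import *
from plant import *
o=get_obs();print(o["tool_pos"],o["orientation"],o["opening"],o["clock"],o["joint_pos"])
s=snapshot("wrist"); pickle.dump(s,open("pics/w9.pkl","wb"))
cv2.imwrite("pics/w9.png",s["frame"][:,:,::-1])
E
```

```text
[0.45424138 0.09890337 0.17653239] [ 1.79976817e+02 -1.17335623e-01 -1.36868588e+02] 0.05247546425902232 18.4167 [ 3.66415083e+01  2.92909227e+00 -2.89745154e+01 -1.14965456e-02
 -5.82155970e+01 -8.35040541e+01]
```

View pics/w9.png

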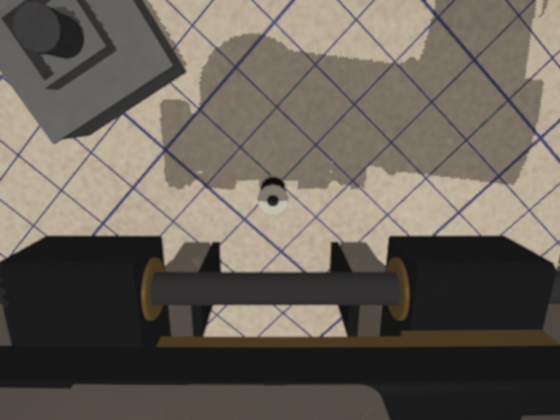

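The wrist view shows the slim spool's hole at (272.5,200.5), between the fingers.

```bash
python3 - <<'E'
from h import *
from plant import *
s=pickle.load(open("pics/w9.pkl","rb"));o=get_obs()
p=cast(s,[[272.5,200.5]],.05)[0];print(p,move(o,(p[0],p[1],.022)))
E
```

```text
[0.45683749 0.10051757 0.05      ] (array([-0.32, -0.05, 15.48]), None)
```

>>> play_rows --commands '[[[-0.3,0,3,0,0,0,0.6],[-0.3,0,6.5,0,0,0,0.6],[-0.3,0,10,0,0,0,0.6],[-0.3,0,13,0,0,0,0.6],[-0.3,0,14.8,0,0,0,0.6],[-0.3,0,15.5,0,0,0,0.6],[-0.3,0,15.5,0,0,0,0.6],[-0.3,0,15.5,0,0,0,0.1],[-0.3,0,15.5,0,0,0,0.1],[-0.3,0,15.5,0,0,0,0.1],[-0.3,0,15.5,0,0,0,0.1],[-0.3,0,15.5,0,0,0,0.1],[-0.3,0,15.5,0,0,0,0.1]]]'

```text
clock: 19.55
tool_pos: [0.4575, 0.1016, 0.0234]
orientation: [-180.0, 0.1, -136.8]
force: [-0.8, 1.1, 7.2]
opening: 0.0248
gripper_force: 30.0
```

>>> play_rows --commands '[[[0,0,-1.5,0,0,0,0.1],[0,0,-4,0,0,0,0.1],[-1,1.1,-6,0,0,0,0.1],[-3,3.3,-7,0,0,0,0.1],[-5,5.4,-7,0,0,0,0.1],[-7,7.6,-7,0,0,0,0.1],[-9,9.7,-7,0,0,0,0.1],[-11,11.9,-7,0,0,0,0.1],[-12.5,13.5,-7,0,0,0,0.1],[-12.5,13.5,-7,0,0,0,0.1],[-12.5,13.5,-7,0,0,0,0.1],[-12.5,13.5,-7,0,0,0,0.1]]]'

```text
clock: 20.55
tool_pos: [0.4552, 0.2848, 0.0923]
orientation: [180.0, -0.0, -136.8]
force: [0.1, -0.1, -0.1]
opening: 0.0252
gripper_force: 30.0
```

```bash
python3 - <<'E'
from h import *
from plant import *
o=get_obs();print(o["tool_pos"],o["orientation"],o["opening"],o["force"],o["gripper_force"],o["joint_pos"])
s=snapshot("wrist"); t=snapshot("side")
b=cv2.resize(t["frame"][250:370,290:450],(560,420),interpolation=cv2.INTER_CUBIC)
cv2.imwrite("pics/w10.png",cv2.resize(np.vstack([s["frame"],b]),None,fx=.7,fy=.7)[:,:,::-1])
print(move(o,(.4565,.2855,.028)))
E
```

```text
[0.45520383 0.28476761 0.09232679] [ 1.79995154e+02 -4.95339210e-02 -1.36776006e+02] 0.025182346368140374 [ 0.10859783 -0.09048566 -0.09160375] 29.997261464595795 [ 5.29484416e+01  1.50817700e+01 -2.67616971e+01 -1.76298226e-02
 -4.82045379e+01 -9.97126940e+01]
(array([-0.15, -0.04,  6.43]), None)
```

View pics/w10.png

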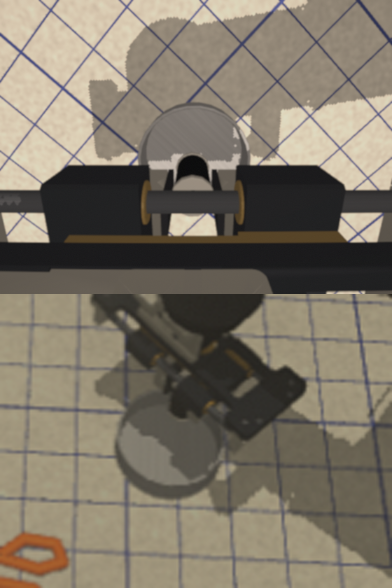

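The slim spool hangs over the middle of the round tin (tin 140–246 px in the wrist half, spool at 192).

>>> play_rows --commands '[[[-0.1,0,2,0,0,0,0.1],[-0.1,0,4,0,0,0,0.1],[-0.1,0,5.3,0,0,0,0.1],[-0.1,0,6,0,0,0,0.1],[-0.1,0,6.5,0,0,0,0.1],[-0.1,0,6.5,0,0,0,0.1],[-0.1,0,6.5,0,0,0,0.1],[-0.1,0,6.5,0,0,0,0.42],[-0.1,0,6.5,0,0,0,0.42],[-0.1,0,6.5,0,0,0,0.42],[-0.1,0,6.5,0,0,0,0.42],[-0.1,0,5.5,0,0,0,0.42],[-0.1,0,3.5,0,0,0,0.42],[-0.1,0,0,0,0,0,0.42],[-0.1,0,-4,0,0,0,0.42],[-0.1,0,-8,0,0,0,0.42],[-0.1,0,-11,0,0,0,0.42],[-0.1,0,-11,0,0,0,0.42],[-0.1,0,-11,0,0,0,0.42]]]'

```text
clock: 22.23
tool_pos: [0.457, 0.2867, 0.2058]
orientation: [180.0, 0.3, -136.8]
force: [-0.7, 0.3, -0.3]
opening: 0.0366
gripper_force: 0.0
```

```bash
python3 - <<'E'
from h import *
from plant import *
o=get_obs();print(o["tool_pos"],o["opening"],o["clock"])
s=snapshot("wrist"); t=snapshot("side")
b=cv2.resize(t["frame"],(560,420))
cv2.imwrite("pics/w11.png",cv2.resize(np.vstack([s["frame"],b]),None,fx=.7,fy=.7)[:,:,::-1])
E
```

```text
[0.45703047 0.28672694 0.2057656 ] 0.03664625844740022 22.2333
```

View pics/w11.png

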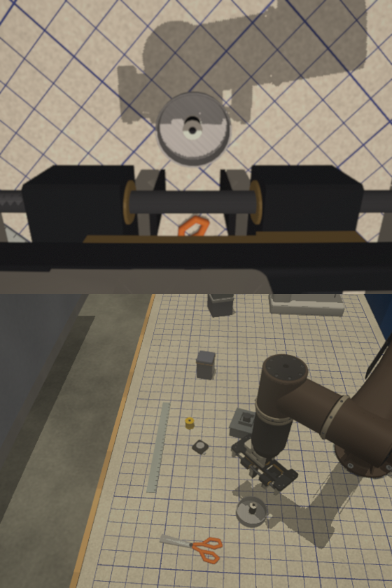

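The slim spool stands upright in the round tin (192,128). The lid and button tin are in place at (247,420), and the bystanders have not moved.

```bash
python3 -c "
from plant import *
print(close_job())"
```

```text
the job is handed in; nothing more can be done
None
```

The job is handed in: as seen in the last pictures, the wide spool is in the square tin with its lid on square, the button tin stands in the lid's holder, the slim spool stands in the round tin, and the bystanders look undisturbed; no verdict came back.

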